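# Key the display turntable's platter onto its drive pin

## Task

The round white platter of the display turntable has been put back after cleaning but sits raised on its spindle, not keyed to the drive. Pushing with a fingertip against its brass posts, turn the platter until the notch in its rim lies over the drive pin (at the white mark on the black base), then press the brass hub down until the platter is fully home. Do not grip the posts or lift the platter, and leave the stock around it standing where it is.

Things in the scene. Friction and masses are not known exactly. Their poses are not given: they have to be found in the camera images.
- platter: loose white disc, 184 mm dia, 8 mm thick, 0.34 kg; origin at the centre of its underside, 12 mm above the base's deck at the start, 2 mm when home. It rides over a short spindle (1.2 mm play) on a stiff sliding carrier: about 2 N at a post turns it, either way without end, and it stays where it is left; 5 N and more on the hub push it down, and it stays down
- hub_top (a point): centre of the flat top of the brass hub in the middle of the platter, on its axis; the flat is 40 mm across, 16 mm above the platter's top and 24 mm above its underside: 76 mm above the table at the start, 66 mm when home
- notch (a point): the U-shaped key notch in the platter's rim, 13 mm wide, open outwards, with a short black line on the platter just inside it: point on the notch's centre line, 86 mm from the platter's axis, at the height of the platter's underside (52 mm above the table at the start, 42 mm when home). It turns and sinks with the platter
- pin (a point): centre of the domed top of the steel drive pin, 10 mm dia, which stands 10 mm up from the deck of the turntable's black round base (216 mm dia, deck 40 mm above the table, fixed), 86 mm from the axis; a short white mark on the deck's rim shows its direction. The pin holds the platter's edge up if the platter is pressed down anywhere but with the notch over it; its dome draws the notch in from about 3 mm off
- turntable: the base of the turntable: black, round, fixed; origin on the axis, at table height
- post_0: one of three identical upright brass posts on the platter (they will carry an upper tier), 15 mm dia, 45 mm high above the platter's top, 58 mm from the platter's axis and 120 degrees apart; fixed to the platter; origin at its centre, half-way up
- post_1: one of three identical upright brass posts on the platter (they will carry an upper tier), 15 mm dia, 45 mm high above the platter's top, 58 mm from the platter's axis and 120 degrees apart; fixed to the platter; origin at its centre, half-way up. Seen from the axis this one stands in the direction of the notch, the other two 120 degrees either side
- post_2: one of three identical upright brass posts on the platter (they will carry an upper tier), 15 mm dia, 45 mm high above the platter's top, 58 mm from the platter's axis and 120 degrees apart; fixed to the platter; origin at its centre, half-way up
- glass_jar: obstacle, fixed: big glass jar with a lid, 160 dia x 200 mm, near the right end of the table, close beside the turntable; origin at the centre of its underside
- balm_tin: bystander: small low glass candle with black lid, 59 dia x 41 mm; origin at the centre of its underside
- tonic: bystander: brown bottle with black cap, 48 dia x 120 mm; origin at the centre of its underside
- mist: bystander: slim white bottle with black cap, 33 dia x 125 mm; origin at the centre of its underside

How it is judged:
By the outcome, as a careful person would: the job done as asked, in the order asked, and still so for the second after the job is handed in, with the robot touching nothing.
It also fails if it takes over 54 s, if anything falls off the work surface, if the arm or the gripper's body presses on something with over 40 N, if the wrist force passes 120 N, or if a joint passes its speed limit or range.

## Robot

A 6-joint arm with a two-finger parallel gripper is mounted at the origin on a cart in front of the work surface, level with it; the furniture and walls round the work are solid. World frame = base frame: x ahead of the robot, y to its left, z up, the work surface at z = 0. Lengths are in m, angles in rad, forces in N, time in s.
With the tool pointing down it reaches from about 0.375 to 0.9 m from the base axis. Payload 3.1 kg.
Tool frame: the origin (TCP) lies midway between the tips of the shut fingers; the grasp point (between the pads) lies pinch_z behind it (pinch_z is the distance from the TCP to the grasp point, in m); y points along the fingers, z is the direction in which the jaws open and shut, and the axes are right-handed (so a half turn about y gives the same grasp; the last joint's range is limited). The gripper opens to 87 mm and grips with 3 to 60 N. Pads are 19 mm wide; open, the fingers measure 117 mm over their backs; the gripper's body (75 mm by 190 mm) begins 51 mm behind the grasp point.
Start: joints at [-1.341, 0.527, 1.433, -0, 1.181, -0.178], TCP at [0.248, -0.574, 0.223] pointing down, gripper open.
Joint ranges: [-3.08, 3.08], [-0.75, 2.2], [0.22, 2.44], [-1.43, 4.57], [0, 2.65], [-2.85, 2.85]. Speed limits (rad/s): [2.79, 2.79, 3.14, 3.14, 3.14, 3.14].

## Interface

Orientations are given as a unit quaternion [x, y, z, w].
In Python, from rig import get_obs, camera, hand_in, pinch_z gives the robot as it stands. The module is installed in compiled form; this text tells all that it offers.
- The arm moves only by the tool arm_command, never from a script. Its argument "plan" is a list of rows, each a list of 2 entries, a list of its own where there are three numbers: the shift along the world's x, y, z in units of 25 mm (1.0 is 25 mm), then the turn about the world's z in units of 5 degrees (1.0 is 5 degrees). A call has 1 to 5 rows; each row is the pose to reach, as a shift and turn from the pose commanded when the call began; what a row does not reach only later rows make up. A row lasts 1/10 s, in which the tool goes at most 50 mm and 8.59 degrees, less where a joint would pass 70% of its speed; a pose out of reach is approached as far as the arm can. A call with a gripper value outside its range is refused whole. "fingers" is the opening, from -1 (shut) to 1 (fully open), set as the call begins (left out, the last holds). The fingers move at their own pace and stop on an object; "force" is the grip in N (left out, the last holds). Time passes only in rows, so rows that repeat a pose let the fingers close. It gives the time, the measured TCP pose, the force and the opening at its end, in the units of the state.
- get_obs(): the state, without advancing time (a new reading comes with each control period).
- camera(name): name is "scene" or "top"; returns a dict with "pixels" (384x512x3 uint8, red, green, blue), "camera_matrix" (3x3 intrinsics, pixels), "distortion" ([k1, k2, p1, p2, k3] as OpenCV has them; the pictures are not rectified), "R" (3x3) and "t" (3): a world point X has camera coordinates R X + t. Camera axes: x right, y down, z forward; pixel columns grow to the right and rows downward; lengths in m; the calibration is good to about 2 mm. A picture is of the moment at which its call begins. There is no depth.
- hand_in(): hands the job in, once; it reports no verdict.
The state is a dict: "time": time; "q": joint angles; "joint_velocities": joint speeds; "joint_torque": joint torques, N m; "position": TCP position; "tool_rot": TCP orientation; "ft_force": force on the tool from outside, world axes, zero at the start; "moment": the same for the moment, N m; "grip_width": finger opening in m.
Only numpy, scipy, OpenCV 4.12 (cv2) and the standard library are available. Lean on these libraries where they do the work, as an engineer would, in place of code of your own. Each camera call takes 0.05 s, during which the arm holds its last target.

## Working session

There is one attempt and no reset: what is moved stays moved. The work goes in short steps, Python scripts to look and compute and a tool call to move; the robot and the scene stay as the last step left them, time stands still between calls to the robot, and variables do not carry over. Pictures are saved under pics/ and viewed, and the job is handed in when it is done.

Besides the shell and the picture viewer there is one more tool, called after ">>>" by a JSON object that holds its "fn" and its "kwargs". arm_command: Moves the arm, as the interface text tells. Its arguments: {"type":"object","properties":{"plan":{"type":"array"},"fingers":{"type":"number"},"force":{"type":"number"}},"required":["plan"]}

```bash
mkdir -p pics
python3 - <<'E'
from rig import get_obs,camera,pinch_z
import cv2,numpy as np,pickle
o=get_obs();print(o,pinch_z)
for n in("scene","top"):
    c=camera(n);pickle.dump(c,open(f"{n}0.pkl","wb"));cv2.imwrite(f"pics/{n}0.png",cv2.cvtColor(cv2.resize(c["pixels"],(800,600),interpolation=cv2.INTER_CUBIC),cv2.COLOR_RGB2BGR))
    print(n,c["camera_matrix"],c["distortion"],c["R"],c["t"])
E
```

```text
{'time': 0.0, 'q': array([-1.34151200e+00,  5.28455853e-01,  1.43392570e+00, -8.12740993e-06,
        1.18138584e+00, -1.78495971e-01]), 'joint_velocities': array([ 1.09321809e-05,  9.02811141e-05, -7.21178081e-04,  8.13946410e-04,
        5.42382113e-04, -1.39633081e-03]), 'joint_torque': array([-1.00229779e-04, -4.40043569e+01, -1.76590651e+01,  6.35273801e-02,
        5.82993426e-02, -1.70475619e-04]), 'position': array([ 0.2477134 , -0.57300465,  0.22157053]), 'tool_rot': array([-0.14319845,  0.69322793, -0.69169079,  0.14315409]), 'ft_force': array([0.52531518, 0.43501614, 0.78155653]), 'moment': array([-0.03443846, -0.02650503,  0.01972047]), 'grip_width': 0.08724073156296802} 0.0187
scene [[437.90960167   0.         257.59689805]
 [  0.         437.90960167 193.82105184]
 [  0.           0.           1.        ]] [-0.13500318  0.          0.          0.          0.        ] [[-0.84465578 -0.53492546  0.02028232]
 [-0.30177961  0.44453646 -0.84339576]
 [ 0.44213763 -0.71849989 -0.53690989]] [0.4815361  0.23560554 0.81138472]
top [[398.79622913   0.         250.39785155]
 [  0.         398.79622913 195.5974037 ]
 [  0.           0.           1.        ]] [-0.05939619  0.          0.          0.          0.        ] [[ 0.01948767 -0.99972475 -0.01306336]
 [-0.99891869 -0.01891701 -0.04246885]
 [ 0.04221004  0.01387685 -0.99901239]] [0.00411924 0.54434462 0.972222  ]
```

View pics/top0.png

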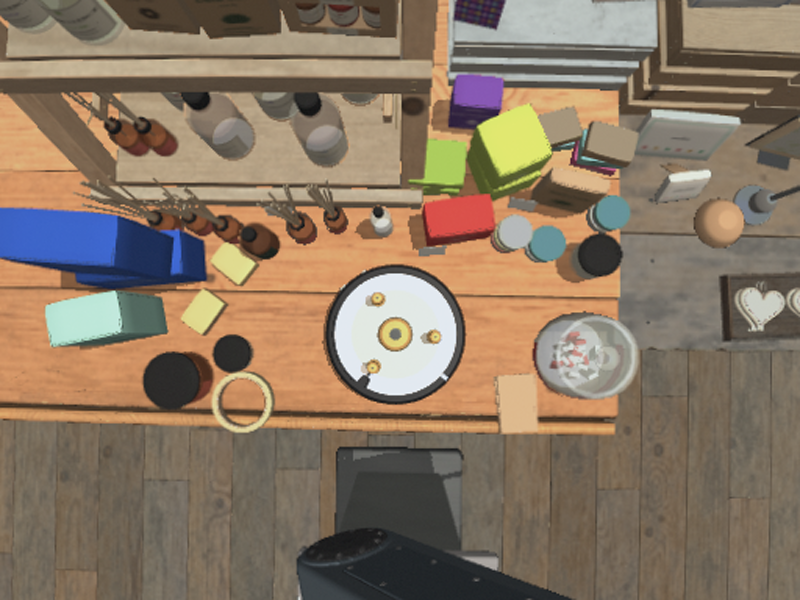

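View pics/scene0.png

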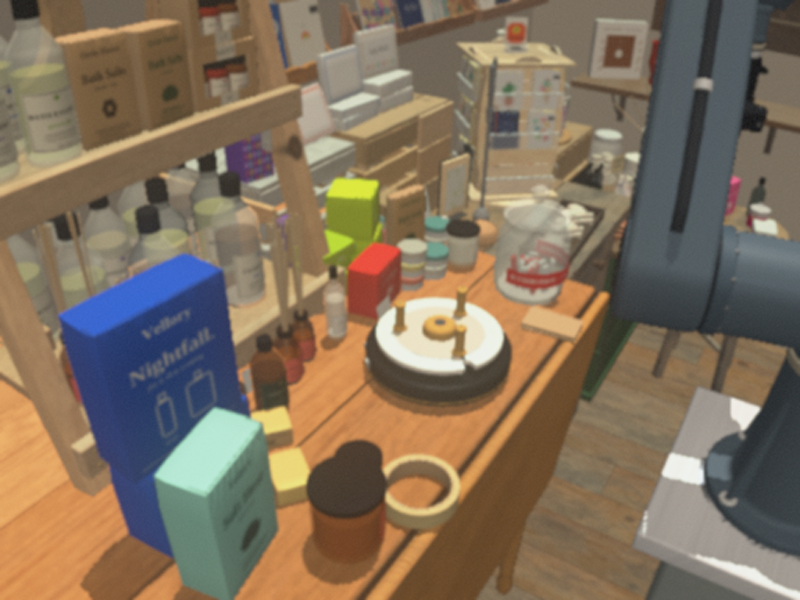

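```bash
cat > h.py <<'E'
import numpy as np,cv2,pickle
def unproj(c,uv,z):
    uv=np.array(uv,float).reshape(-1,1,2)
    n=cv2.undistortPoints(uv,c["camera_matrix"],c["distortion"])[:,0]
    d=np.c_[n,np.ones(len(n))]@c["R"]; C=-c["R"].T@c["t"]
    z=np.broadcast_to(z,len(n))
    return C+d*((z-C[2])/d[:,2])[:,None]
def proj(c,X):
    return cv2.projectPoints(np.array(X,float).reshape(-1,3),cv2.Rodrigues(c["R"])[0],c["t"],c["camera_matrix"],c["distortion"])[0][:,0]
def crop(c,x0,y0,w,h,s,fn):
    im=c["pixels"][y0:y0+h,x0:x0+w]
    cv2.imwrite(fn,cv2.cvtColor(cv2.resize(im,None,fx=s,fy=s,interpolation=cv2.INTER_CUBIC),cv2.COLOR_RGB2BGR))
E
python3 - <<'E'
from h import *
c=pickle.load(open("top0.pkl","rb")); crop(c,200,160,110,100,6,"pics/tc0.png")
c=pickle.load(open("scene0.pkl","rb")); crop(c,225,175,110,85,7,"pics/sc0.png")
E
```

```text
(no output)
```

View pics/tc0.png

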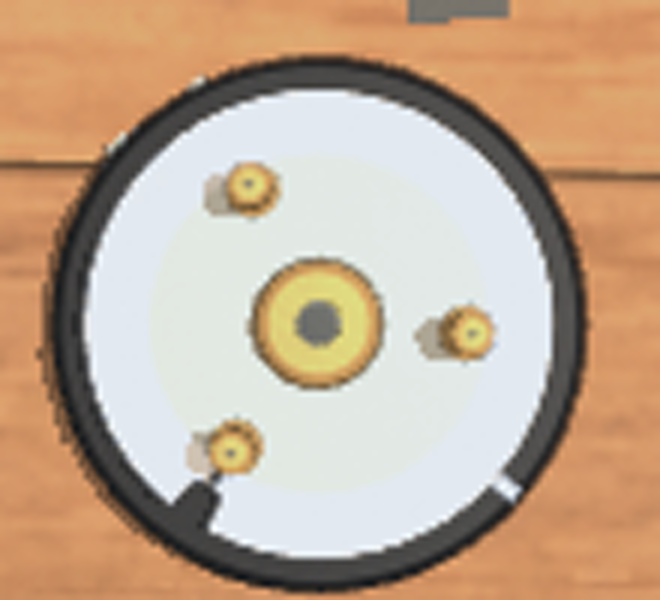

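View pics/sc0.png

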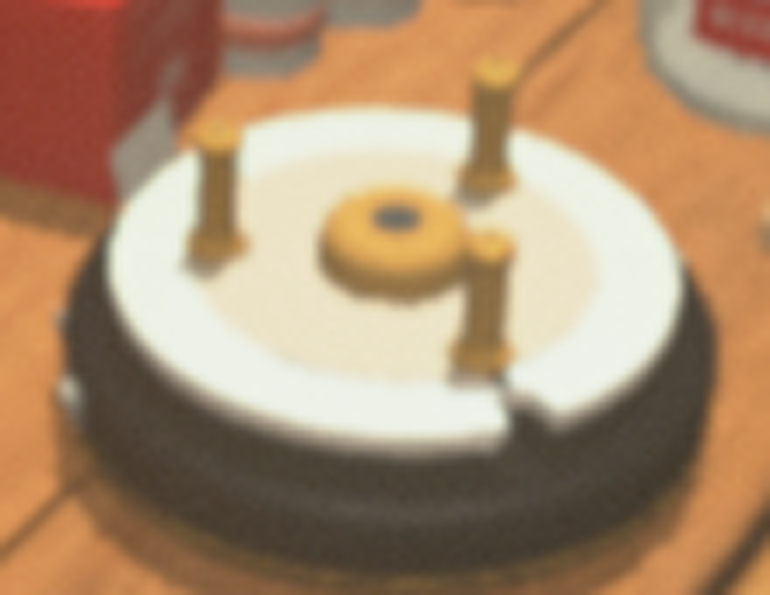

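Run:
```python
from h import *
c=pickle.load(open("top0.pkl","rb"))
P=np.array([(318,323),(249,184),(471,333),(232,453),(508,487),(195,507),(320,323)],float)
uv=(P+.5)/6-.5+[200,160]
X=unproj(c,uv,np.array([.076,.105,.105,.105,.04,.06,.06]))
ctr=X[0,:2]
for n,x in zip(["hub","pA","pB","pC(notch)","mark","notch","platterctr"],X):
    d=x[:2]-ctr;print(n,x.round(4),np.hypot(*d).round(4),np.degrees(np.arctan2(d[1],d[0])).round(1))
print("mean posts",X[1:4].mean(0))
# mist, jar etc rough
P=np.array([(381,212),(585,355),(232,352),(172,380),(241,402)])*.64
print(unproj(c,P,np.array([.125,.2,.041,.12,.02])).round(3))
# refine with circles of base deck: mask ellipse
t=np.linspace(0,2*np.pi,40)
from math import *
def draw(cam,fn,ctr,box,s):
    c=pickle.load(open(cam,"rb"));im=cv2.cvtColor(c["pixels"],cv2.COLOR_RGB2BGR)
    x0,y0,w,h=box
    im=cv2.resize(im[y0:y0+h,x0:x0+w],None,fx=s,fy=s,interpolation=cv2.INTER_CUBIC)
    for r,z,col in((.108,.04,(0,0,255)),(.092,.06,(255,0,0)),(.02,.076,(0,255,0))):
        q=proj(c,np.c_[ctr[0]+r*np.cos(t),ctr[1]+r*np.sin(t),0*t+z])
        for p in q: cv2.circle(im,tuple(int(v) for v in ((p-[x0,y0]+.5)*s-.5)),1,col,-1)
    cv2.imwrite(fn,im)
draw("top0.pkl","pics/ov_t.png",ctr,(200,160,110,100),6)
draw("scene0.pkl","pics/ov_s.png",ctr,(225,175,110,85),7)
```

```text
hub [0.5005 0.0079 0.076 ] 0.0 0.0
pA [0.5518 0.0343 0.105 ] 0.0577 27.3
pB [ 0.498  -0.0492  0.105 ] 0.0571 -92.6
pC(notch) [0.4518 0.0386 0.105 ] 0.0576 147.8
mark [ 0.4368 -0.0686  0.04  ] 0.0996 -129.8
notch [0.4279 0.0545 0.06  ] 0.0863 147.3
platterctr [0.5005 0.0072 0.06  ] 0.0007 -91.9
mean posts [0.50050513 0.00790273 0.105     ]
[[ 0.671  0.03   0.125]
 [ 0.478 -0.236  0.2  ]
 [ 0.467  0.258  0.041]
 [ 0.428  0.321  0.12 ]
 [ 0.388  0.247  0.02 ]]
```

View pics/ov_t.png

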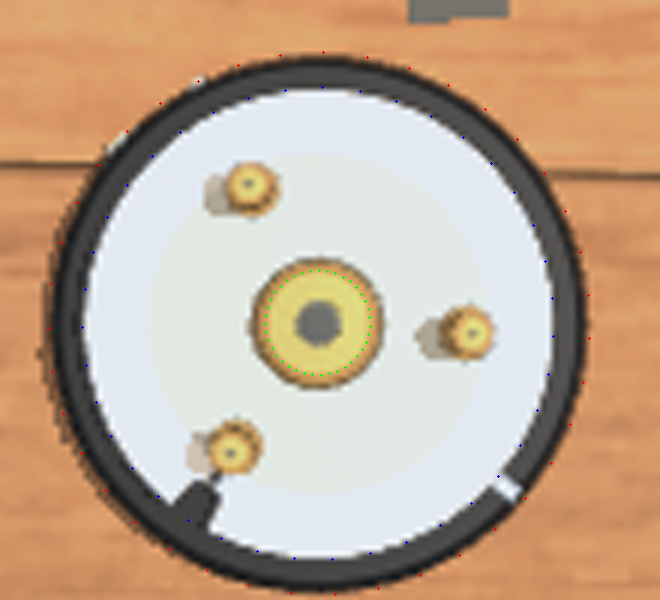

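View pics/ov_s.png

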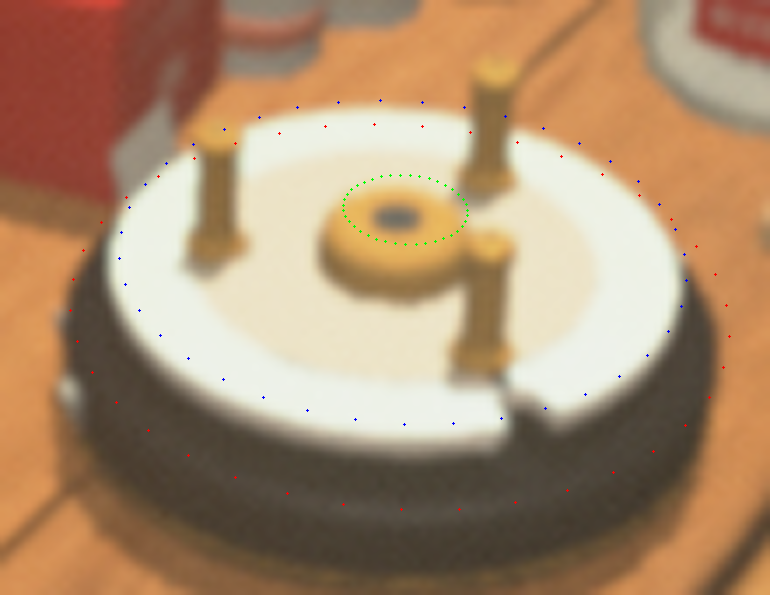

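Run:
```python
from rig import get_obs
import numpy as np
from scipy.spatial.transform import Rotation as R
o=get_obs();M=R.from_quat(o["tool_rot"]).as_matrix();print(M.round(3));print(np.degrees(np.arctan2(M[1,2],M[0,2])))
```

```text
[[-0.918 -0.     0.397]
 [-0.397  0.002 -0.918]
 [-0.    -1.    -0.002]]
-66.63543059812524
```

>>> {"fn": "arm_command", "kwargs": {"plan": [[[0,0,2],0],[[0,0,4],0],[[1,2,4],0],[[2,4,4],0],[[3,6,4],0]], "fingers": -1, "force": 20}}

```text
time: 0.6
position: [0.3152, -0.438, 0.3225]
tool_rot: [-0.143, 0.693, -0.692, 0.143]
ft_force: [0.9, 0.8, 0.1]
grip_width: 0.0549
```

>>> {"fn": "arm_command", "kwargs": {"plan": [[[0.5,2,0],0.5],[[1,4,0],1],[[1.5,6,0],1.5],[[2.2,7.9,0],2.1],[[3,9.7,0],2.1]]}}

```text
time: 1.1
position: [0.3878, -0.1988, 0.3223]
tool_rot: [-0.206, 0.677, -0.676, 0.206]
ft_force: [1.8, -1.6, 0.3]
grip_width: 0.0148
```

>>> {"fn": "arm_command", "kwargs": {"plan": [[[0.6,1.9,0],0],[[1.2,3.8,0],0],[[1.8,5.7,0],0],[[2.4,7.6,0],0],[[2.8,9.4,0],0]]}}

```text
time: 1.6
position: [0.4585, 0.0361, 0.3224]
tool_rot: [0.206, -0.676, 0.676, -0.206]
ft_force: [0.5, -0.7, 0.6]
grip_width: 0.0001
```

>>> {"fn": "arm_command", "kwargs": {"plan": [[[0,0,-1.8],0],[[0,0,-3.6],0],[[0,0,-5.4],0],[[0,0,-6.4],0],[[0,0,-6.4],0]]}}

```text
time: 2.1
position: [0.455, 0.0344, 0.1593]
tool_rot: [-0.209, 0.678, -0.675, 0.203]
ft_force: [-0.7, -0.2, -0.4]
grip_width: 0.0004
```

Run:
```python
from rig import get_obs,camera
from h import *
from scipy.spatial.transform import Rotation as R
o=get_obs();M=R.from_quat(o["tool_rot"]).as_matrix();print(o["time"],o["position"],np.degrees(np.arctan2(M[1,2],M[0,2])),o["grip_width"],o["q"])
crop(camera("scene"),205,125,150,140,4,"pics/s1.png")
crop(camera("top"),180,140,150,130,4,"pics/t1.png")
```

```text
2.1 [0.45500352 0.03443121 0.15933939] -56.12742288331806 0.00040771822949058653 [-1.70155311e-01  4.09230035e-01  1.90383988e+00 -7.84899025e-05
  8.37997417e-01  8.09483398e-01]
```

View pics/s1.png

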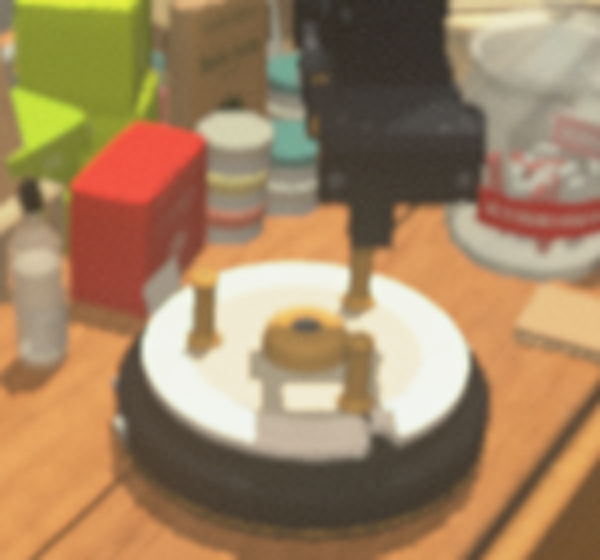

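View pics/t1.png

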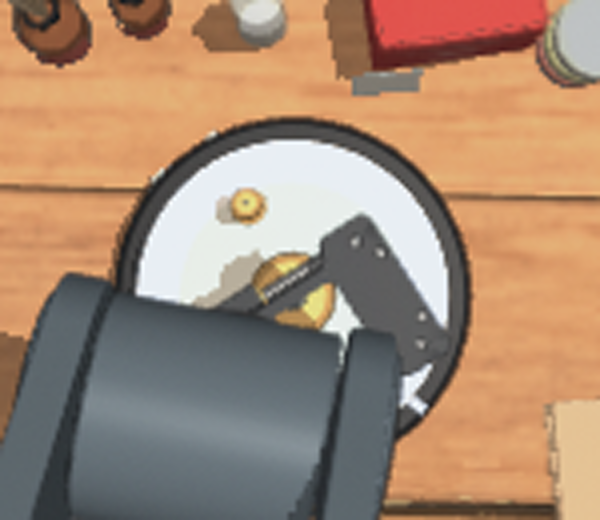

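>>> {"fn": "arm_command", "kwargs": {"plan": [[[0.5,0.8,0],0],[[0.5,0.8,0],0],[[0.5,0.8,0],0]]}}

```text
time: 2.5
position: [0.4717, 0.0538, 0.1641]
tool_rot: [0.205, -0.676, 0.677, -0.207]
ft_force: [-0.8, -0.4, 0.7]
grip_width: 0.0007
```

>>> {"fn": "arm_command", "kwargs": {"plan": [[[0,0.08,-1],0],[[0,0.08,-1.7],0],[[0,0.08,-1.7],0]]}}

```text
time: 2.8
position: [0.4691, 0.0555, 0.1193]
tool_rot: [-0.207, 0.677, -0.676, 0.205]
ft_force: [-0.3, -0.5, -0.1]
grip_width: 0.0003
```

```bash
cat > st.py <<'E'
from rig import get_obs,camera
from h import *
from scipy.spatial.transform import Rotation as R
import sys
o=get_obs();M=R.from_quat(o["tool_rot"]).as_matrix();p=o["position"]
d=p[:2]-[.5005,.0075]
print(o["time"],p.round(4),"yaw",np.degrees(np.arctan2(M[1,2],M[0,2])).round(1),"tilt",M[:,1].round(3),"F",o["ft_force"].round(1),"r",np.hypot(*d).round(4),"psi",np.degrees(np.arctan2(d[1],d[0])).round(1))
if len(sys.argv)>1:
    n=sys.argv[1]
    c=camera("scene");pickle.dump(c,open(f"s{n}.pkl","wb"));crop(c,225,155,110,105,6,f"pics/s{n}.png")
    c=camera("top");pickle.dump(c,open(f"t{n}.pkl","wb"));crop(c,200,160,110,100,6,f"pics/t{n}.png")
E
python3 st.py 2
```

```text
2.8 [0.4691 0.0555 0.1193] yaw -56.2 tilt [-0.004  0.    -1.   ] F [-0.3 -0.5 -0.1] r 0.0574 psi 123.2
```

View pics/s2.png

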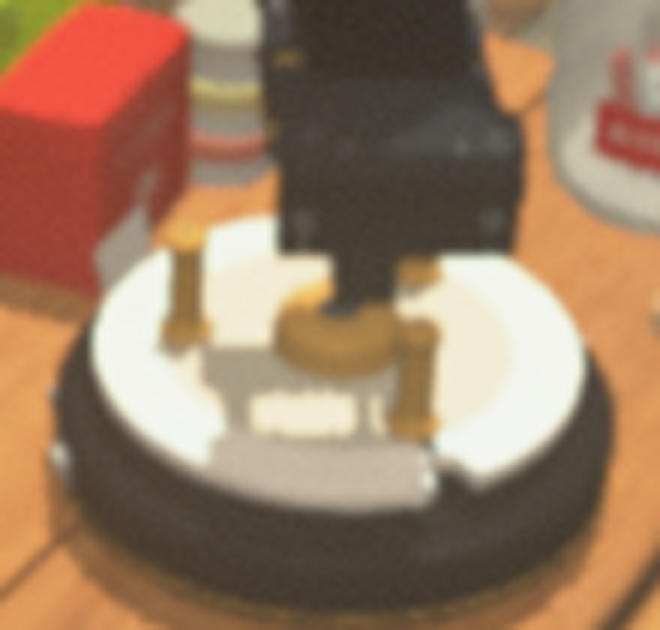

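>>> {"fn": "arm_command", "kwargs": {"plan": [[[0,0,-0.8],0],[[0,0,-1.5],0],[[0,0,-1.5],0],[[0,0,-1.5],0]]}}

```text
time: 3.3
position: [0.4713, 0.0556, 0.0835]
tool_rot: [0.205, -0.676, 0.677, -0.206]
ft_force: [0.3, -0.5, -0.1]
grip_width: 0.0005
```

```bash
python3 st.py 3
```

```text
3.3 [0.4713 0.0556 0.0835] yaw -56.1 tilt [ 0.001 -0.    -1.   ] F [ 0.3 -0.5 -0.1] r 0.0563 psi 121.3
```

View pics/s3.png

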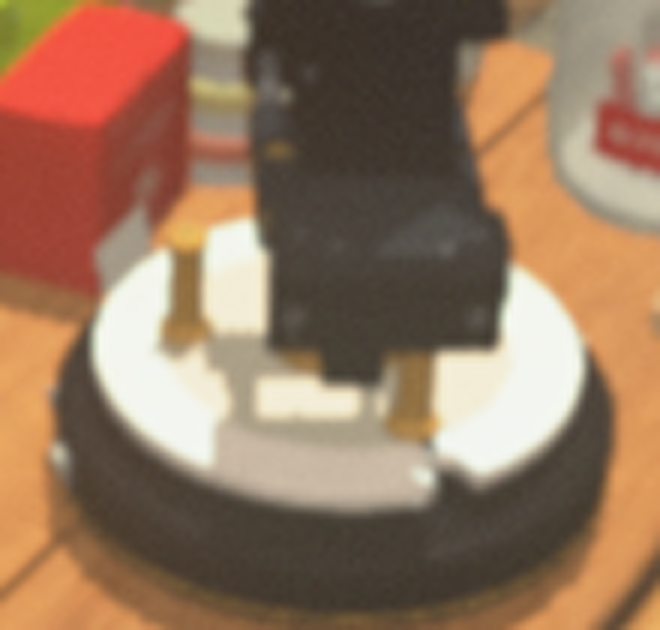

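```bash
cat > arc.py <<'E'
import numpy as np,sys
p0,p1,n,r=[float(a) for a in sys.argv[1:5]];n=int(n)
P=lambda a:r/.025*np.array([np.cos(np.radians(a)),np.sin(np.radians(a))])
a=np.linspace(p0,p1,n+1)
for k in range(0,n,5):
    b=a[k:k+6]; print("call from",b[0])
    for x in b[1:]: print((P(x)-P(b[0])).round(2),((x-b[0])/5).round(2))
E
python3 arc.py 121 196 15 .056
```

```text
call from 121.0
[-0.16 -0.11] 1.0
[-0.32 -0.23] 2.0
[-0.46 -0.36] 3.0
[-0.59 -0.51] 4.0
[-0.7  -0.67] 5.0
call from 146.0
[-0.1  -0.17] 1.0
[-0.19 -0.34] 2.0
[-0.26 -0.52] 3.0
[-0.32 -0.71] 4.0
[-0.36 -0.9 ] 5.0
call from 171.0
[-0.02 -0.19] 1.0
[-0.03 -0.39] 2.0
[-0.02 -0.58] 3.0
[ 0.01 -0.78] 4.0
[ 0.06 -0.97] 5.0
```

>>> {"fn": "arm_command", "kwargs": {"plan": [[[-0.16,-0.11,0],1],[[-0.32,-0.23,0],2],[[-0.46,-0.36,0],3],[[-0.59,-0.51,0],4],[[-0.7,-0.67,0],5]]}}

```text
time: 3.9
position: [0.4545, 0.0394, 0.0838]
tool_rot: [0.347, -0.615, 0.616, -0.35]
ft_force: [0.6, 2.0, 1.1]
grip_width: 0.0005
```

```bash
python3 st.py 4
```

```text
3.9 [0.4545 0.0394 0.0838] yaw -31.0 tilt [ 0.004  0.    -1.   ] F [0.6 2.  1.1] r 0.056 psi 145.3
```

View pics/s4.png

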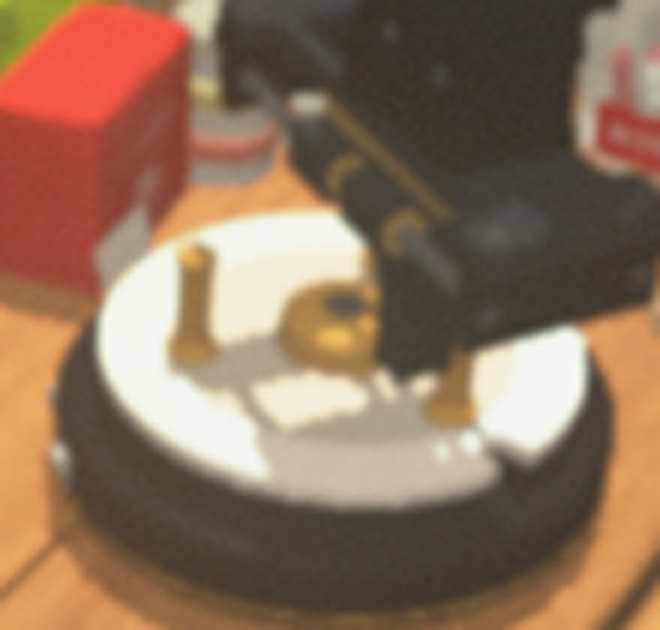

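>>> {"fn": "arm_command", "kwargs": {"plan": [[[-0.1,-0.17,0],1],[[-0.19,-0.34,0],2],[[-0.26,-0.52,0],3],[[-0.32,-0.71,0],4],[[-0.36,-0.9,0],5]]}}

```text
time: 4.5
position: [0.4449, 0.0168, 0.0832]
tool_rot: [0.472, -0.525, 0.526, -0.473]
ft_force: [0.6, 1.4, -1.0]
grip_width: 0.0004
```

>>> {"fn": "arm_command", "kwargs": {"plan": [[[-0.02,-0.19,0],1],[[-0.03,-0.39,0],2],[[-0.02,-0.58,0],3],[[0.01,-0.78,0],4],[[0.06,-0.97,0],5]]}}

```text
time: 5.0
position: [0.4462, -0.0073, 0.0831]
tool_rot: [-0.575, 0.411, -0.411, 0.576]
ft_force: [1.4, 3.1, -0.7]
grip_width: 0.0002
```

```bash
python3 st.py 5
```

```text
5.0 [ 0.4462 -0.0073  0.0831] yaw 18.9 tilt [ 0.001  0.    -1.   ] F [ 1.4  3.1 -0.7] r 0.0563 psi -164.7
```

View pics/s5.png

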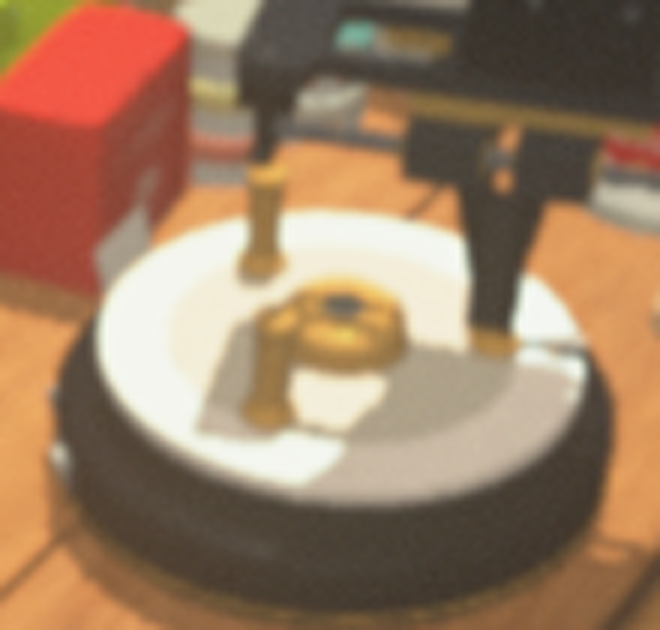

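View pics/t5.png

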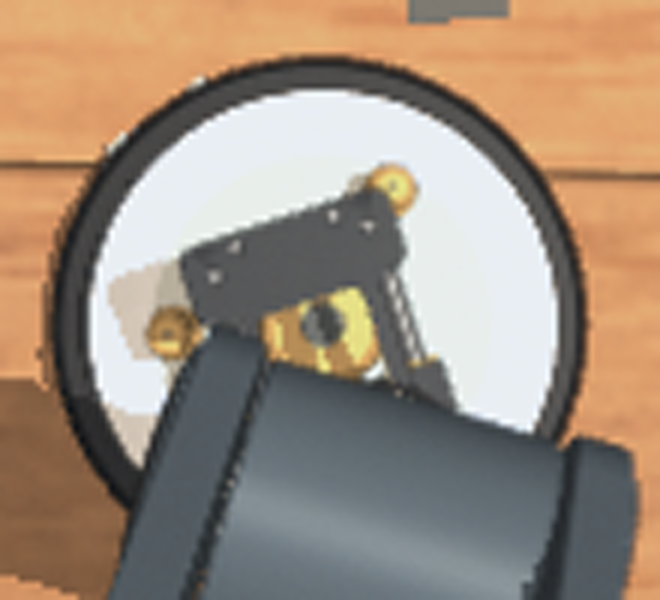

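```bash
python3 arc.py 196 212 4 .056
```

```text
call from 196.0
[ 0.05 -0.15] 0.8
[ 0.11 -0.29] 1.6
[ 0.18 -0.43] 2.4
[ 0.25 -0.57] 3.2
```

>>> {"fn": "arm_command", "kwargs": {"plan": [[[0.05,-0.15,0],0.8],[[0.11,-0.29,0],1.6],[[0.18,-0.43,0],2.4],[[0.23,-0.53,0],3.0],[[0.23,-0.53,0],3.0]]}}

```text
time: 5.6
position: [0.4516, -0.0206, 0.0828]
tool_rot: [-0.623, 0.334, -0.334, 0.624]
ft_force: [0.1, 1.7, 0.1]
grip_width: 0.0007
```

```bash
python3 st.py 6
```

```text
5.6 [ 0.4516 -0.0206  0.0828] yaw 33.7 tilt [ 0.  0. -1.] F [0.1 1.7 0.1] r 0.0564 psi -150.1
```

View pics/s6.png

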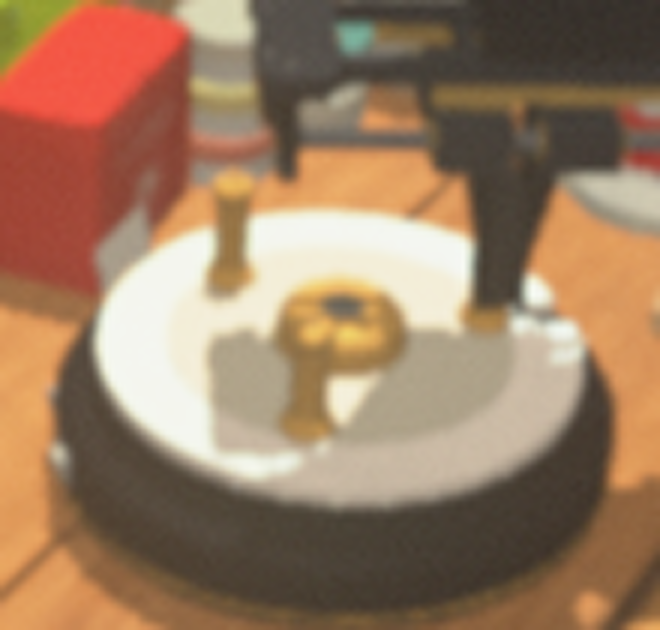

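View pics/t6.png

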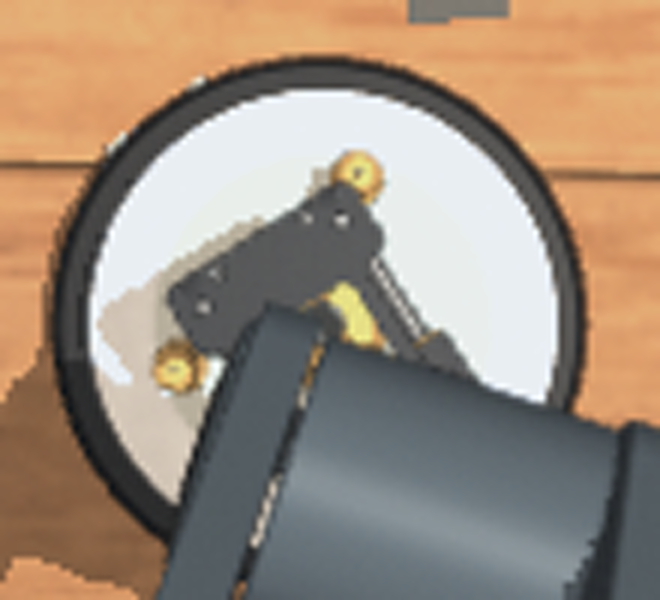

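Run:
```python
from h import *
def ang(f,a,b):
    c=pickle.load(open(f,"rb"))
    X=unproj(c,(np.array([a,b],float)+.5)/6-.5+[200,160],.105)[:,:2]
    d=X[1]-X[0]; print(np.hypot(*d),(np.degrees(np.arctan2(d[1],d[0]))-90)%360,(X.mean(0)))
    phi=np.arctan2(d[1],d[0])-np.pi/2; print("ctr",X.mean(0)+.029*np.array([np.cos(phi),np.sin(phi)]))
ang("top0.pkl",(249,184),(471,333))
ang("t5.pkl",(174,332),(394,187))
ang("t6.pkl",(178,370),(358,175))
```

```text
0.09937127786592084 147.20811273728552 [ 0.52487259 -0.00744414]
ctr [0.50049394 0.00826194]
0.09798447382302937 214.498405807407 [0.52392875 0.0207082 ]
ctr [0.50002863 0.00428308]
0.09865860547113209 228.41095248908792 [0.5190033  0.02655096]
ctr [0.49975358 0.00486114]
```

>>> {"fn": "arm_command", "kwargs": {"plan": [[[-0.1,0.2,0],0],[[-0.1,0.2,0],0],[[-0.1,0.2,1.5],0],[[-0.1,0.2,3.0],0],[[-0.1,0.2,4.0],0]]}}

```text
time: 6.2
position: [0.4494, -0.016, 0.1844]
tool_rot: [-0.624, 0.332, -0.334, 0.624]
ft_force: [0.4, 0.1, -0.4]
grip_width: 0.0004
```

>>> {"fn": "arm_command", "kwargs": {"plan": [[[0,1.5,1],0],[[0,3,1],0],[[0,4.5,1],0],[[0,6,1],0],[[0,7.5,1],0]]}}

```text
time: 6.7
position: [0.4485, 0.173, 0.2077]
tool_rot: [0.624, -0.333, 0.333, -0.624]
ft_force: [0.3, -1.3, -0.3]
grip_width: 0.0004
```

```bash
python3 st.py 7
```

```text
6.7 [0.4485 0.173  0.2077] yaw 33.8 tilt [ 0. -0. -1.] F [ 0.3 -1.3 -0.3] r 0.1734 psi 107.4
```

View pics/t7.png

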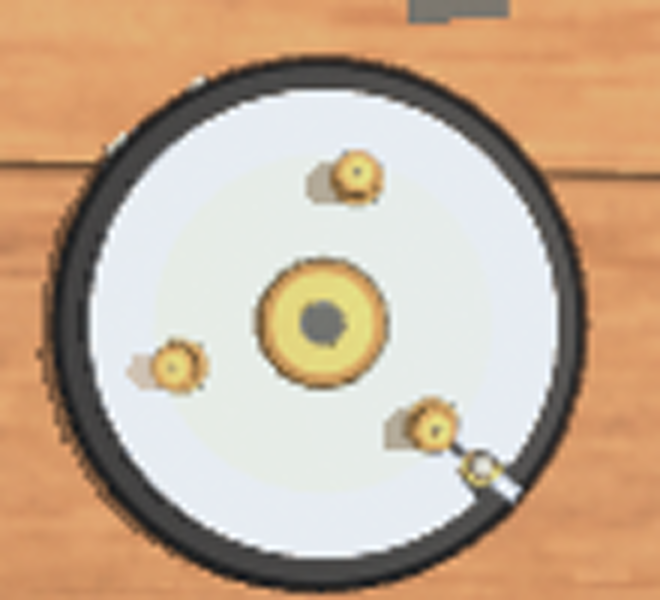

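View pics/s7.png

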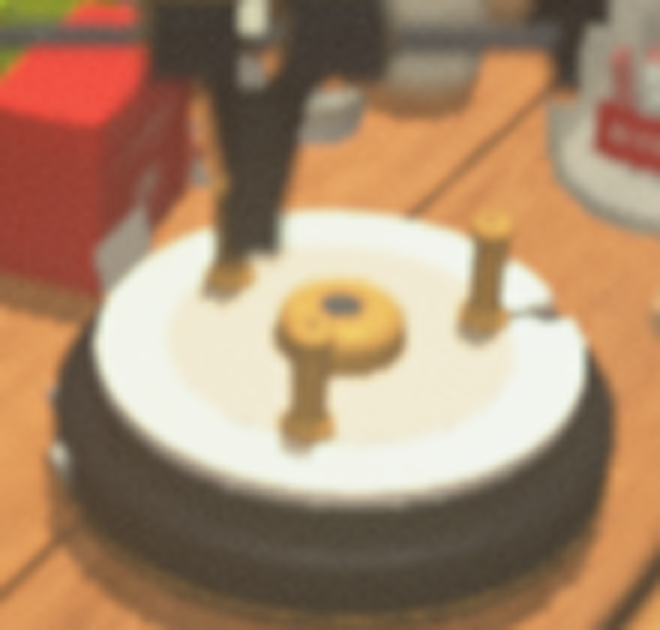

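Run:
```python
from h import *
c=pickle.load(open("t7.pkl","rb")); crop(c,255,215,40,38,15,"pics/tz7.png")
P=np.array([(322,323),(357,178),(178,367),(433,426),(508,490)],float)
uv=(P+.5)/6-.5+[200,160]
X=unproj(c,uv,np.array([.076,.105,.105,.105,.04]))
m=X[1:4,:2].mean(0);print(X,m)
for off,x in zip((120,-120,0),X[1:4]):
    d=x[:2]-m;print(np.hypot(*d),(np.degrees(np.arctan2(d[1],d[0]))-off)%360)
for ctr in (m,X[0,:2],np.array([.5005,.0075])):
    d=X[4,:2]-ctr;print(np.degrees(np.arctan2(d[1],d[0]))%360)
```

```text
[[ 0.50053683  0.00631971  0.076     ]
 [ 0.55477253 -0.00584158  0.105     ]
 [ 0.48322142  0.05931868  0.105     ]
 [ 0.46325178 -0.0357227   0.105     ]
 [ 0.43556664 -0.06864719  0.04      ]] [0.50041524 0.00591813]
0.055614796055011254 227.79270148221826
0.05610031905875268 227.84743828515442
0.05581292238565712 228.2518395495749
228.98689215636162
229.08610871550434
229.5446172924777
```

View pics/tz7.png

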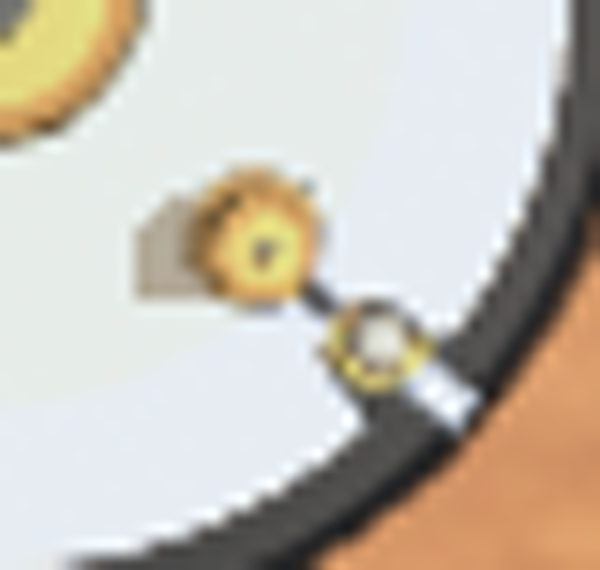

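>>> {"fn": "arm_command", "kwargs": {"plan": [[[0.5,-1.7,0],0],[[1.0,-3.4,0],0],[[1.6,-5.1,0],0],[[2.08,-6.66,0],0],[[2.08,-6.66,0],0]]}}

```text
time: 7.3
position: [0.5032, -0.0003, 0.2077]
tool_rot: [0.623, -0.333, 0.336, -0.622]
ft_force: [-1.1, 0.5, 0.6]
grip_width: 0.0008
```

>>> {"fn": "arm_command", "kwargs": {"plan": [[[0,0,-1.5],0],[[0,0,-3],0],[[0,0,-4.2],0],[[0,0,-4.2],0],[[0,0,-4.2],0]]}}

```text
time: 7.8
position: [0.5005, 0.0052, 0.1026]
tool_rot: [0.624, -0.333, 0.332, -0.624]
ft_force: [0.1, 0.3, -0.6]
grip_width: 0.0005
```

```bash
python3 st.py 8
```

```text
7.8 [0.5005 0.0052 0.1026] yaw 33.9 tilt [-0.001  0.    -1.   ] F [ 0.1  0.3 -0.6] r 0.0023 psi -90.7
```

View pics/s8.png

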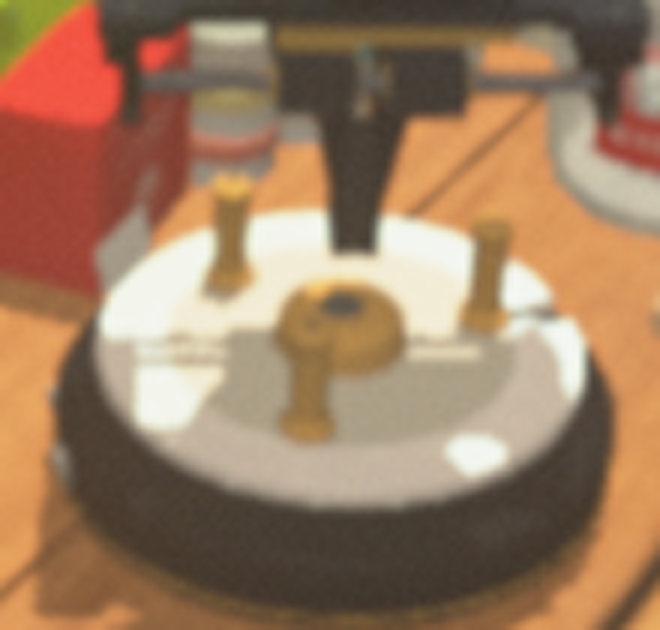

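>>> {"fn": "arm_command", "kwargs": {"plan": [[[0,0.05,-0.5],0],[[0,0.05,-0.9],0],[[0,0.05,-1.05],0],[[0,0.05,-1.15],0],[[0,0.05,-1.15],0]]}}

```text
time: 8.4
position: [0.5011, 0.0064, 0.0742]
tool_rot: [-0.624, 0.333, -0.333, 0.624]
ft_force: [-0.3, 0.5, 1.8]
grip_width: 0.0003
```

>>> {"fn": "arm_command", "kwargs": {"plan": [[[0,0,-0.06],0],[[0,0,-0.12],0],[[0,0,-0.18],0],[[0,0,-0.24],0],[[0,0,-0.24],0]]}}

```text
time: 8.9
position: [0.5012, 0.0064, 0.0684]
tool_rot: [-0.624, 0.332, -0.333, 0.624]
ft_force: [-0.2, 0.9, 5.5]
grip_width: 0.0009
```

>>> {"fn": "arm_command", "kwargs": {"plan": [[[0,0,-0.05],0],[[0,0,-0.1],0],[[0,0,-0.14],0],[[0,0,-0.14],0]]}}

```text
time: 9.3
position: [0.5013, 0.0064, 0.0658]
tool_rot: [-0.624, 0.332, -0.333, 0.624]
ft_force: [-2.1, 0.0, 11.2]
grip_width: 0.0006
```

>>> {"fn": "arm_command", "kwargs": {"plan": [[[0,0,-0.05],0],[[0,0,-0.1],0],[[0,0,-0.1],0]]}}

```text
time: 9.6
position: [0.5013, 0.0064, 0.0654]
tool_rot: [-0.624, 0.332, -0.333, 0.624]
ft_force: [-5.8, 1.1, 30.6]
grip_width: 0.0004
```

Force rises sharply with no further travel at 0.0654: a hard stop at the home height. Release and check.

>>> {"fn": "arm_command", "kwargs": {"plan": [[[0,0,0.3],0],[[0,0,1],0],[[0,0,2.5],0],[[0,0,4],0],[[0,0,5.5],0]]}}

```text
time: 10.1
position: [0.5007, 0.0064, 0.2006]
tool_rot: [0.624, -0.333, 0.333, -0.624]
ft_force: [-0.1, -0.2, 0.4]
grip_width: 0.0007
```

>>> {"fn": "arm_command", "kwargs": {"plan": [[[-0.5,1.5,0.5],0],[[-1,3,0.5],0],[[-1.5,4.5,0.5],0],[[-2,6,0.5],0],[[-2,7,0.5],0]]}}

```text
time: 10.6
position: [0.4485, 0.1833, 0.2118]
tool_rot: [0.624, -0.333, 0.332, -0.624]
ft_force: [0.2, 0.2, -0.0]
grip_width: 0.0003
```

```bash
python3 st.py 9
python3 - <<'E'
from h import *
c=pickle.load(open("t9.pkl","rb")); crop(c,255,215,40,38,15,"pics/tz9.png")
E
```

```text
10.6 [0.4485 0.1833 0.2118] yaw 34.0 tilt [-0.002  0.    -1.   ] F [ 0.2  0.2 -0. ] r 0.1833 psi 106.5
```

View pics/s9.png

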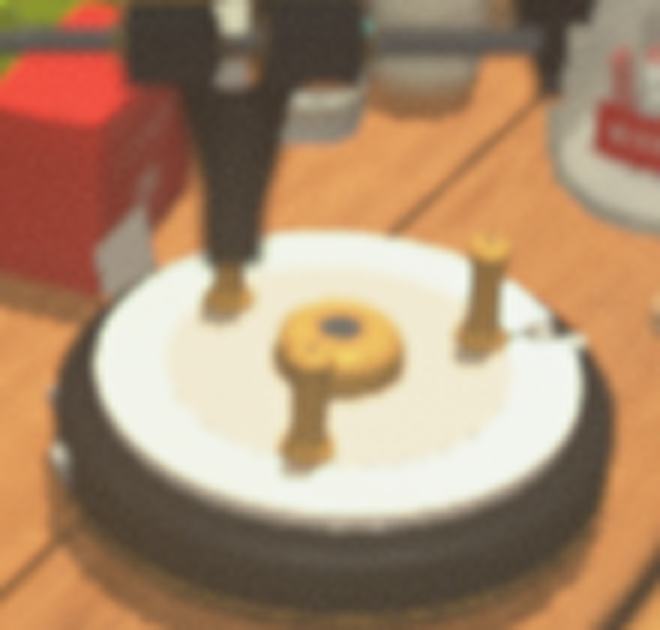

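View pics/tz9.png

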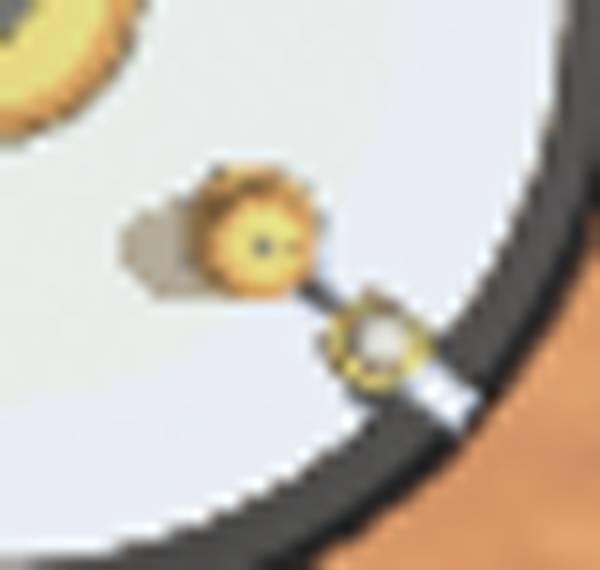

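View pics/t9.png

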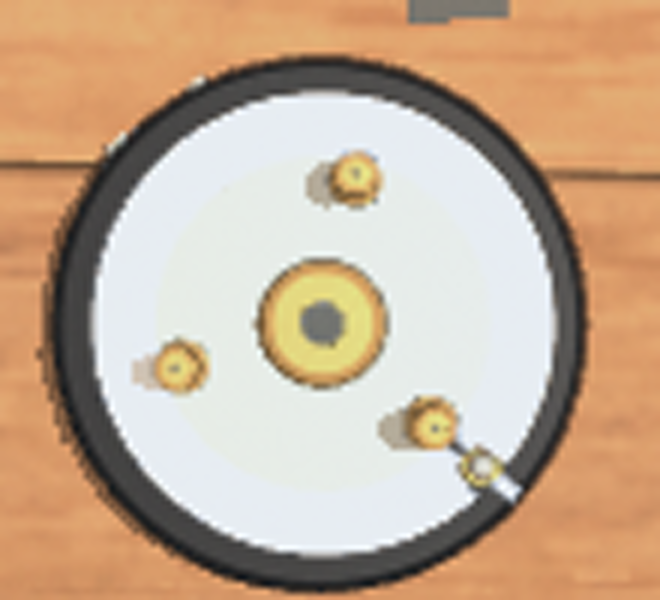

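```bash
python3 -c "
from rig import hand_in;print(hand_in())"
```

```text
the job is handed in; nothing more can be done
None
```

The platter is turned so its notch sits over the drive pin and is pressed fully home. I handed the job in at about 10.7 s of the 54 s allowed.

- **Turning:** I pushed the post beside the notch with the shut fingertip and turned the platter about 81° counter-clockwise. I then lifted the fingertip clear and checked the top camera. The pin lay inside the notch, about 1 mm (0.8–1°) off its centre line. That was within the pin's 3 mm draw-in, so I didn't nudge it further.
- **Pressing:** The hub went down from 0.074 m to 0.065 m with about 5–11 N. It then stopped hard at 0.0654 m, against the stated home height of 66 mm, with the force rising to 31 N.
- **Final check:** After backing off, the pictures showed all three posts and the hub lowered by about the same amount. The platter was level, the pin was in the notch in line with the white mark, and the robot was touching nothing. No contact with the surrounding stock was seen, though the last close-ups show only the items nearest the turntable.
- **Disagreements:** The two cameras' calibrations differed by about 2 mm. My last post-radius measurement came out about 2 mm small (56 mm instead of 58 mm). Neither affected the result.

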